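# Seat the flow cell and snap its toggle clamp shut

### The arm

A 7-joint arm with a two-finger parallel gripper is mounted at the origin on the work surface. World frame = base frame: x ahead of the robot, y to its left, z up, the work surface at z = 0. Lengths are in m, angles in rad, forces in N, time in s.
With the tool pointing down it reaches from about 0.425 to 0.925 m from the base axis. Payload 6.8 kg.
Tool frame: the origin (TCP) lies midway between the tips of the shut fingers; the grasp point (between the pads) lies 19 mm behind it (r.grip_point_offset is the distance from the TCP to the grasp point, in m); x points along the fingers, z is the direction in which the jaws open and shut, and the axes are right-handed (so a half turn about x gives the same grasp; the last joint's range is limited). The gripper opens to 85 mm and grips with 20 to 120 N. Pads are 22 mm wide; open, the fingers measure 114 mm over their backs; the gripper's body (76 mm by 85 mm) begins 54 mm behind the grasp point. The pads swing forward as they close: fully open they stand 13 mm farther back than shut.
Start: joints at [-1.392, 0.477, 0.022, 1.555, -0.011, 1.109, -0.083], TCP at [0.191, 0.647, 0.231] pointing down, gripper open.
Joint ranges: [-2.96, 2.96], [-0.34, 2.1], [-1.41, 1.46], [0.24, 2.44], [-1.37, 4.51], [0.17, 1.92], [-2.96, 2.96]. Speed limits (rad/s): [2.39, 2.39, 3.14, 3.14, 3.14, 3.14, 3.14].

### API

Orientations are given as a rotation vector (axis times angle).
In Python, from bench import r gives the robot as it stands.
- The arm moves only by the tool servo_tool, never from a script. Its argument "steps" is a list of rows, each an object of numbers: "tx", "ty", "tz": the shift along the tool's x, y, z normalised to -1 to 1, where 1 is 0.05 m; "ax", "ay", "az": the turn, a rotation vector about the tool's x, y, z normalised to -1 to 1, where 1 is 6 degrees. In form: [{"tx": .., "ty": .., "tz": .., "ax": .., "ay": .., "az": ..}, ...]. A call has 1 to 12 rows; each row shifts and turns the commanded pose from where the row before left it, along the tool's axes as they then stand; what a row does not reach is not made up. A row lasts 1/8 s, in which the tool goes at most 62.5 mm and 10.7 degrees, less where a joint would pass 70% of its speed; a pose out of reach is approached as far as the arm can. A call with a number of a shift or a turn outside -1 to 1 is refused whole. A call with a gripper value outside its range is refused whole. "grip" is the closure in counts, from 0 (fully open) to 255 (shut), set as the call begins (left out, the last holds). The fingers move at their own pace and stop on an object; "squeeze" is the grip in N (left out, the last holds). Time passes only in rows, so rows that do not move let the fingers close. It gives the time, the measured TCP pose, the force and the opening at its end, in the units of the state.
- r.get_obs(): the state, without advancing time (a new reading comes with each control period).
- r.grab_frame(name): name is "side" or "top" or "wrist"; returns the picture (420x560x3 uint8, red, green, blue); there is no depth.
- r.camera_model(name): a dict with "mtx" (3x3 intrinsics, pixels), "R" (3x3) and "t" (3): a world point X has camera coordinates R X + t. Camera axes: x right, y down, z forward; pixel columns grow to the right and rows downward; lengths in m; the calibration is good to about 2 mm. A picture is of the moment at which its call begins: read the wrist's pose just before it. camera_model takes no time and is no camera call; for the wrist camera it gives the pose at the moment of the call.
- r.hand_in(): hands the job in, once; it reports no verdict.
The state is a dict: "clock": time; "joints": joint angles; "qvel": joint speeds; "tau": joint torques, N m; "tcp_pos": TCP position; "orientation": TCP orientation; "contact_force": force on the tool from outside, world axes, zero at the start; "moment": the same for the moment, N m; "grip_width": finger opening in m.
Only numpy, scipy, OpenCV 4.12 (cv2) and the standard library are available. Lean on these libraries where they do the work, as an engineer would, in place of code of your own. Each camera call takes 0.05 s, during which the arm holds its last target. There are 200 camera calls.

### The job

With the fingertips, push the white flow-cell block along its channel, without lifting it, until it is fully home against the blue manifold at the far end. Then push the clamp's red lever round, past its dead point, until it snaps into lock with the pad pressing on the block. Leave everything else on the bench where it stands, and take the hand away.

Things in the scene. Friction and masses are not known exactly. Their poses are not given: they have to be found in the camera images.
- seat: the clamping seat, fixed to the bench: grey base plate 260 x 210 x 12 mm; origin at the centre of its underside (on the bench), z up, x along the channel towards the manifold, y left. The channel's middle line is at y = +50 mm; it is 54 mm wide between dark rails 12 mm high (tops 24 mm above the bench). Its near end is open, its far end closed by the blue manifold. The clamp is on the y < 0 side
- block_home (a point): point on the base plate (12 mm above the bench), on the channel's middle line, where the block's origin is when it is fully home: x = +65, y = +50 mm in the seat's frame. The manifold's face is 35 mm beyond it; the manifold is 24 mm thick, 74 mm wide, its top 58 mm above the bench, with two port stubs up to 80 mm
- cell: the white flow-cell block, loose, 70 (along the channel) x 50 x 40 mm high, 0.13 to 0.25 kg, round amber window on top; origin at the centre of its underside, axes along the seat's. It starts 65 to 110 mm short of home, standing on the base plate (underside 12, top 52 mm above the bench) between the rails with 2 mm of play on each side, and slides easily
- lever (a joint): the lever's angle, rad: 0 open, growing clockwise from above, 1.68 at its stop, locked. In the seat's frame the handle points from the pivot at -1.309 - angle from x anticlockwise: along -y when open, -x (beside the channel) when locked. Stays where left when open; the pad meets the block at about 0.75, then about 3 N at the handle; dead point about 1.30, past it the spring snaps it to 1.68
- lever_grip (a point): point on the middle line of the lever's red round handle, 80 mm from the pivot axis, 56 mm above the bench. The handle is level, 18 mm thick; the red part runs from 21 to 114 mm from the pivot axis
- lever_pivot (a point): point on the lever's vertical pivot axis, 56 mm above the bench: x = +65, y = -75 mm in the seat's frame
- pad: black rubber pad, 18 mm across, on the end of the clamp's rod, on a 5 N/mm spring; origin at the centre of its face, which looks along the seat's +y, 32 mm above the bench. The lever drives it into the channel beside the home place through a gap in the right rail; locked, it presses the block against the left rail with about 10 to 17 N
- beaker: bystander: glass beaker, 66 mm across, 85 mm high, on the bench to the left of the seat; origin at the centre of its underside
- vial: bystander: small amber vial with a white cap, 24 mm across, 45 mm high, standing on the near right corner of the seat's base plate; origin at the centre of its underside
- spatula: bystander: steel lab spoon, 160 mm long, lying flat on the bench near the right of the seat; origin on its underside
- reagent: bystander: amber bottle, 70 mm across, 150 mm high, far left; origin at the centre of its underside
- tub: bystander: white tub with blue cap, 80 mm across, 90 mm high, beyond or to the right of the seat; origin at the centre of its underside
- flask: bystander: green conical flask, 74 mm across, 110 mm high, beyond or to the right of the seat; origin at the centre of its underside
- dish: bystander: white dish, 90 mm across, 18 mm high, beyond the seat; origin at the centre of its underside
Not all that is in view belongs to the job. What is shaped like the cell but green or yellow is not meant.

How it is judged:
On the way, in this order (a step that is already met when the one before it is completed fails the run):
1. the block is pushed home against the manifold while the lever is still open (x of cell in the frame of seat above 0.06 m and value of joint lever below 0.9 rad), for 0.2 s.
2. the lever is past its dead point and snapped into lock, the pad pressing on the block (x of cell in the frame of seat above 0.06 m and value of joint lever above 1.58 rad and contact force between pad and cell above 4 N), for 0.2 s.
At the end, for the whole second after the job is handed in: The block stands flat in its channel, at rest and within 5 mm of the manifold; the lever is in lock (beyond 1.58 rad) and the pad presses on the block with more than 4 N (all of step 2 and angle between cell's own z axis and vertical below 0.08 rad and height (world z) of cell below 0.016 m and linear speed of cell below 0.02 m/s); the robot touches nothing.
It fails at once if the block is lifted off the base plate (by more than 8 mm) or tipped (by more than 0.3 rad) (height (world z) of cell above 0.02 m or angle between cell's own z axis and vertical above 0.3 rad).
It fails at once if a bystander is moved by more than 20 mm (distance of any of beaker, vial, spatula, reagent, tub, flask, dish from where it was at the start of the episode above 0.02 m).
It also fails if it takes over 48 s, if anything falls off the work surface, if the arm or the gripper's body presses on something with over 40 N, if the wrist force passes 120 N, or if a joint passes its speed limit or range.

## Working session

There is one attempt and no reset: what is moved stays moved. The work goes in short steps, Python scripts to look and compute and a tool call to move; the robot and the scene stay as the last step left them, time stands still between calls to the robot, and variables do not carry over. Pictures are saved under pics/ and viewed, about 8 in all and at most 12, crops included, and the job is handed in when it is done.

Besides the shell and the picture viewer there is one more tool, called after "Emit:" in YAML: its name, and indented under it one key for each argument. servo_tool: Moves the arm, as the interface text tells. Scaled input: -1 to 1 covers 0.05 m each way for a shift and 6 degrees each way for a turn. Its arguments: {"type":"object","properties":{"steps":{"type":"array","items":{"type":"object","properties":{"tx":{"type":"number"},"ty":{"type":"number"},"tz":{"type":"number"},"ax":{"type":"number"},"ay":{"type":"number"},"az":{"type":"number"}}}},"grip":{"type":"number"},"squeeze":{"type":"number"}},"required":["steps"]}

```bash
ls; mkdir -p pics
python3 - <<'E'
from bench import r
import cv2
o=r.get_obs();print(o['clock'],o['tcp_pos'],o['orientation'],o['grip_width'])
for n in('top','side'):
    cv2.imwrite(f'pics/{n}0.png',r.grab_frame(n)[:,:,::-1]); m=r.camera_model(n);print(n,m)
E
```

```text
pics
0.0 [0.19079441 0.64684473 0.23032325] [-0.99660724  1.33274792  0.99459384] 0.08562995447734946
top {'mtx': array([[423.05096796,   0.        , 275.38859294],
       [  0.        , 423.05096796, 213.22883186],
       [  0.        ,   0.        ,   1.        ]]), 'R': array([[-0.15440591, -0.98799689, -0.00457851],
       [-0.96497059,  0.15179895, -0.21398325],
       [ 0.2121098 , -0.02862215, -0.9768266 ]]), 't': array([0.11893352, 0.54312863, 0.89574648])}
side {'mtx': array([[383.38371137,   0.        , 280.79877527],
       [  0.        , 383.38371137, 208.46240222],
       [  0.        ,   0.        ,   1.        ]]), 'R': array([[-0.67817202, -0.73488035,  0.00579462],
       [-0.35878361,  0.3241955 , -0.87531228],
       [ 0.64137121, -0.59569131, -0.48352335]]), 't': array([0.4013126 , 0.26145527, 0.599491  ])}
```

View pics/top0.png

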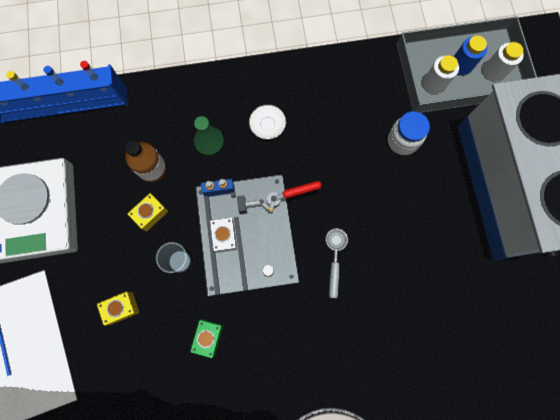

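View pics/side0.png

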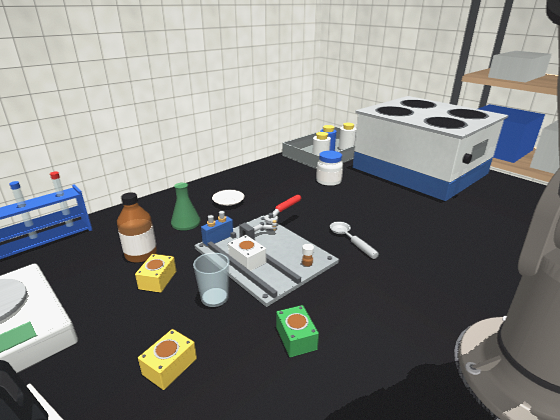

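The top view shows the seat at about (197..298, 176..295), with the white block at (222,234), the blue manifold at (217,186), the red lever from (285,193) to (320,184) and the vial at (268,270). I'll enlarge it.

Run:
```python
import cv2
i=cv2.imread('pics/top0.png')[165:305,185:335]
cv2.imwrite('pics/top0c.png',cv2.resize(i,None,fx=4,fy=4,interpolation=cv2.INTER_CUBIC))
```

```text
(no output)
```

View pics/top0c.png

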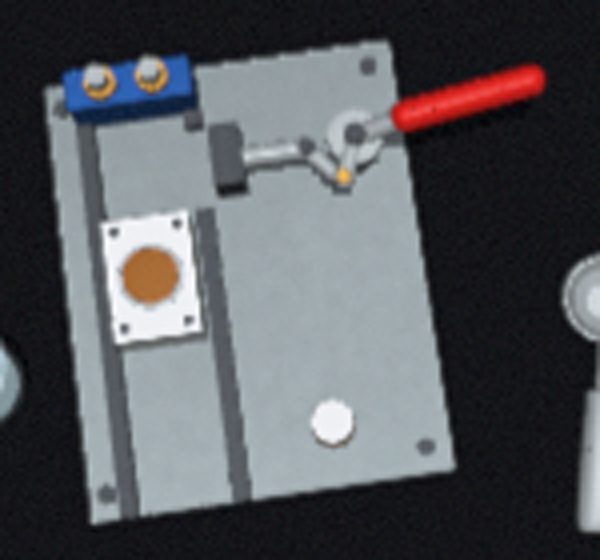

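The crop shows plate corners FL (44,88), FR (388,40), NR (455,468), NL (91,524). The block's top corners are (100,224), (188,210), (204,332), (116,345), the window is at (150,275), and the handle tip is near (540,78).

```bash
cat > h.py <<'E'
import numpy as np, cv2
from scipy.optimize import least_squares
from scipy.spatial.transform import Rotation as Ro
from bench import r
def ray(n,uv,z):
    m=r.camera_model(n);R,t=m['R'],m['t'];c=-R.T@t
    d=R.T@np.linalg.solve(m['mtx'],[uv[0],uv[1],1]);return c+d*(z-c[2])/d[2]
def S2W(p,s): # seat pose s=(x,y,th), point xyz seat
    c,n=np.cos(s[2]),np.sin(s[2]);return np.array([s[0]+c*p[0]-n*p[1],s[1]+n*p[0]+c*p[1],p[2]])
def W2S(p,s):
    c,n=np.cos(s[2]),np.sin(s[2]);d=np.array(p[:2])-s[:2];return np.array([c*d[0]+n*d[1],-n*d[0]+c*d[1],p[2]])
E
python3 - <<'E'
from h import *
f=lambda u:(u[0]/4+184.6,u[1]/4+164.6)
C=[(44,88),(388,40),(455,468),(91,524)]
L=np.array([(.13,.105),(.13,-.105),(-.13,-.105),(-.13,.105)])
W=[ray('top',f(c),.012) for c in C]
q=least_squares(lambda s:np.ravel([(S2W([*l,0],s)-w)[:2] for l,w in zip(L,W)]),[.6,.1,0])
s=q.x;print('seat',s,np.degrees(s[2]),'res',(q.fun*1e3).round(1))
for nm,u,z in [('blk',(100,224),.052),('blk',(188,210),.052),('blk',(204,332),.052),('blk',(116,345),.052),('win',(150,275),.052),('tip',(540,78),.056),('vial',(333,422),.057),('pivot',(355,132),.06),('manifL',(65,75),.058),('manifR',(190,56),.058)]:
    w=ray('top',f(u),z);print(nm,w.round(4),W2S(w,s).round(4))
np.save('s.npy',s)
o=r.get_obs();print(Ro.from_rotvec(o['orientation']).as_matrix().round(3))
m=r.camera_model('wrist');print(m['mtx'],-m['R'].T@m['t'],m['R'])
E
```

```text
seat [ 0.52892186  0.10831461 -0.00960484] -0.5503167808874677 res [ 0.1  0.5  0.5 -0.3 -0.8 -0.2  0.2 -0. ]
blk [0.5628 0.1831 0.052 ] [0.0332 0.0751 0.052 ]
blk [0.5631 0.1328 0.052 ] [0.0339 0.0248 0.052 ]
blk [0.4926 0.1332 0.052 ] [-0.0365  0.0245  0.052 ]
blk [0.493  0.1827 0.052 ] [-0.0366  0.074   0.052 ]
win [0.5293 0.1589 0.052 ] [-0.0001  0.0506  0.052 ]
tip [ 0.6076 -0.0777  0.056 ] [ 0.0804 -0.1852  0.056 ]
vial [0.4316 0.0694 0.057 ] [-0.0969 -0.0398  0.057 ]
pivot [0.5914 0.0324 0.06  ] [ 0.0633 -0.0754  0.06  ]
manifL [0.6513 0.1916 0.058 ] [0.1215 0.0845 0.058 ]
manifR [0.6513 0.1192 0.058 ] [0.1223 0.012  0.058 ]
[[-0.    -0.959  0.283]
 [-0.002  0.283  0.959]
 [-1.    -0.    -0.002]]
[[354.3403142   0.        282.1243738]
 [  0.        354.3403142 204.8746045]
 [  0.          0.          1.       ]] [0.11619293 0.66926919 0.37368015] [[ 2.82567152e-01  9.59247486e-01 -2.56968237e-04]
 [ 9.13634099e-01 -2.69049096e-01  3.04770925e-01]
 [ 2.92281606e-01 -8.63530273e-02 -9.52425649e-01]]
```

Emit:
servo_tool:
  steps:
    - {"ax": -0.883}
    - {"ax": -0.883}
    - {"ax": -0.883}
    - {"ty": -0.537,"tz": -0.971}
    - {"ty": -0.537,"tz": -0.971}
    - {"ty": -0.537,"tz": -0.971}
    - {"ty": -0.537,"tz": -0.971}
    - {"ty": -0.537,"tz": -0.971}
    - {"ty": -0.537,"tz": -0.971}
    - {"ty": -0.537,"tz": -0.971}
    - {"ty": -0.537,"tz": -0.971}
    - {"ty": -0.537,"tz": -0.971}
  grip: 255

```text
invalid input at $.steps[0]: expected keys tx, ty, tz, ax, ay, az
```

Emit:
servo_tool:
  steps:
    - {"ty": -0.537,"tz": -0.971}
    - {}
    - {}
    - {}

```text
invalid input at $.steps[0]: expected keys tx, ty, tz, ax, ay, az
```

Emit:
servo_tool:
  steps:
    - {"tx": 0,"ty": 0,"tz": 0,"ax": -0.883,"ay": 0,"az": 0}
    - {"tx": 0,"ty": 0,"tz": 0,"ax": -0.883,"ay": 0,"az": 0}
    - {"tx": 0,"ty": 0,"tz": 0,"ax": -0.883,"ay": 0,"az": 0}
    - {"tx": 0,"ty": -0.537,"tz": -0.971,"ax": 0,"ay": 0,"az": 0}
    - {"tx": 0,"ty": -0.537,"tz": -0.971,"ax": 0,"ay": 0,"az": 0}
    - {"tx": 0,"ty": -0.537,"tz": -0.971,"ax": 0,"ay": 0,"az": 0}
    - {"tx": 0,"ty": -0.537,"tz": -0.971,"ax": 0,"ay": 0,"az": 0}
    - {"tx": 0,"ty": -0.537,"tz": -0.971,"ax": 0,"ay": 0,"az": 0}
    - {"tx": 0,"ty": -0.537,"tz": -0.971,"ax": 0,"ay": 0,"az": 0}
    - {"tx": 0,"ty": -0.537,"tz": -0.971,"ax": 0,"ay": 0,"az": 0}
    - {"tx": 0,"ty": -0.537,"tz": -0.971,"ax": 0,"ay": 0,"az": 0}
    - {"tx": 0,"ty": -0.537,"tz": -0.971,"ax": 0,"ay": 0,"az": 0}
  grip: 255

```text
clock: 1.6
tcp_pos: [0.4289, 0.2065, 0.2312]
orientation: [-1.202, 1.214, 1.202]
contact_force: [0.4, 0.7, -0.2]
grip_width: -0.0003
```

Emit:
servo_tool:
  steps:
    - {"tx": 0,"ty": -0.537,"tz": -0.971,"ax": 0,"ay": 0,"az": 0}
    - {"tx": 0,"ty": 0,"tz": 0,"ax": 0,"ay": 0,"az": 0}
    - {"tx": 0,"ty": 0,"tz": 0,"ax": 0,"ay": 0,"az": 0}

```text
clock: 1.98
tcp_pos: [0.4545, 0.1597, 0.2311]
orientation: [-1.202, 1.214, 1.203]
contact_force: [-0.2, 0.7, -0.9]
grip_width: 0.0004
```

Run:
```python
from h import *
s=np.load('s.npy');o=r.get_obs();print(o['clock'],o['tcp_pos'],W2S(o['tcp_pos'],s),o['grip_width'],o['contact_force'])
print(Ro.from_rotvec(o['orientation']).as_matrix().round(4))
cv2.imwrite('pics/w1.png',r.grab_frame('wrist')[:,:,::-1])
```

```text
1.975 [0.45450533 0.15968933 0.23106215] [-0.07490654  0.0506576   0.23106215] 0.00041997658975350316 [-0.19840698  0.65924714 -0.93389484]
[[-7.0e-04 -1.0e+00  9.7e-03]
 [ 1.0e-04  9.7e-03  1.0e+00]
 [-1.0e+00  7.0e-04  1.0e-04]]
```

View pics/w1.png

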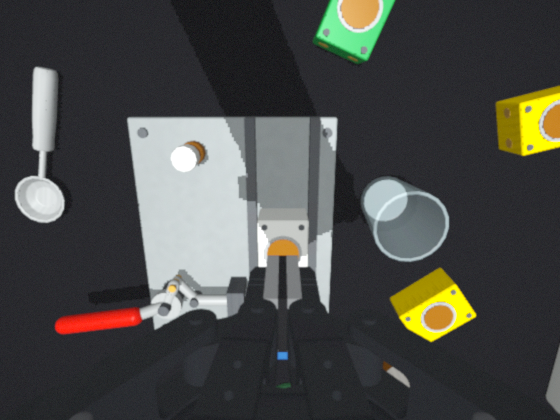

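The wrist view shows the block at (283,240) centred under the channel line with the fingers, and the way down behind it is clear. I'll descend now.

Emit:
servo_tool:
  steps:
    - {"tx": 0.9,"ty": 0,"tz": -0.01,"ax": 0,"ay": 0,"az": 0}
    - {"tx": 0.9,"ty": 0,"tz": 0,"ax": 0,"ay": 0,"az": 0}
    - {"tx": 0.9,"ty": 0,"tz": 0,"ax": 0,"ay": 0,"az": 0}
    - {"tx": 0.9,"ty": 0,"tz": 0,"ax": 0,"ay": 0,"az": 0}
    - {"tx": 0.4,"ty": 0,"tz": 0,"ax": 0,"ay": 0,"az": 0}
    - {"tx": 0.08,"ty": 0,"tz": 0,"ax": 0,"ay": 0,"az": 0}
    - {"tx": 0,"ty": 0,"tz": 0,"ax": 0,"ay": 0,"az": 0}

```text
clock: 2.9
tcp_pos: [0.4549, 0.1599, 0.0277]
orientation: [-1.203, 1.212, 1.203]
contact_force: [-0.2, 0.2, 0.0]
grip_width: 0.0002
```

Emit:
servo_tool:
  steps:
    - {"tx": 0,"ty": -0.2,"tz": 0,"ax": 0,"ay": 0,"az": 0}
    - {"tx": 0,"ty": -0.2,"tz": 0,"ax": 0,"ay": 0,"az": 0}
    - {"tx": 0,"ty": -0.2,"tz": 0,"ax": 0,"ay": 0,"az": 0}
    - {"tx": 0,"ty": -0.2,"tz": 0,"ax": 0,"ay": 0,"az": 0}
    - {"tx": 0,"ty": -0.2,"tz": 0,"ax": 0,"ay": 0,"az": 0}
    - {"tx": 0,"ty": -0.2,"tz": 0,"ax": 0,"ay": 0,"az": 0}
    - {"tx": 0,"ty": -0.15,"tz": 0,"ax": 0,"ay": 0,"az": 0}
    - {"tx": 0,"ty": -0.15,"tz": 0,"ax": 0,"ay": 0,"az": 0}
    - {"tx": 0,"ty": -0.1,"tz": 0,"ax": 0,"ay": 0,"az": 0}
    - {"tx": 0,"ty": 0,"tz": 0,"ax": 0,"ay": 0,"az": 0}

```text
clock: 4.15
tcp_pos: [0.5356, 0.1582, 0.0274]
orientation: [-1.202, 1.213, 1.201]
contact_force: [0.4, 1.1, 0.6]
grip_width: -0.0002
```

Emit:
servo_tool:
  steps:
    - {"tx": 0,"ty": -0.08,"tz": 0,"ax": 0,"ay": 0,"az": 0}
    - {"tx": 0,"ty": -0.08,"tz": 0,"ax": 0,"ay": 0,"az": 0}
    - {"tx": 0,"ty": -0.04,"tz": 0,"ax": 0,"ay": 0,"az": 0}
    - {"tx": 0,"ty": 0,"tz": 0,"ax": 0,"ay": 0,"az": 0}

```text
clock: 4.65
tcp_pos: [0.5453, 0.1581, 0.0273]
orientation: [-1.202, 1.213, 1.202]
contact_force: [-0.3, -0.5, 0.0]
grip_width: 0.0004
```

Emit:
servo_tool:
  steps:
    - {"tx": 0,"ty": -0.04,"tz": 0,"ax": 0,"ay": 0,"az": 0}
    - {"tx": 0,"ty": -0.04,"tz": 0,"ax": 0,"ay": 0,"az": 0}
    - {"tx": 0,"ty": 0,"tz": 0,"ax": 0,"ay": 0,"az": 0}

```text
clock: 5.03
tcp_pos: [0.5492, 0.1581, 0.0273]
orientation: [-1.202, 1.213, 1.202]
contact_force: [0.3, -0.5, -0.0]
grip_width: -0.0
```

Force stays near zero (x_seat ≈ 0.020), so I'll look before pushing on.

Run:
```python
from h import *
a=r.grab_frame('top')[150:310,170:350,::-1];b=r.grab_frame('side')[190:310,180:330,::-1]
a=cv2.resize(a,(540,480),interpolation=2);cv2.imwrite('pics/t2.png',a)
cv2.imwrite('pics/s2.png',cv2.resize(b,None,fx=5,fy=5,interpolation=2))
```

```text
(no output)
```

View pics/s2.png

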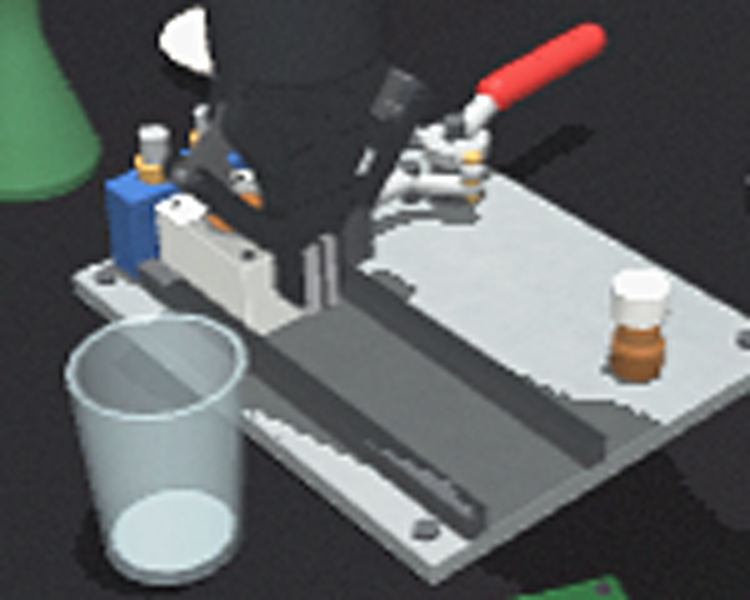

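The side view shows the fingers against the block at (270,290), and its far end (165,220) is nearly at the blue manifold. I'll go on in small steps until the force rises.

Emit:
servo_tool:
  steps:
    - {"tx": 0,"ty": -0.04,"tz": 0,"ax": 0,"ay": 0,"az": 0}
    - {"tx": 0,"ty": -0.04,"tz": 0,"ax": 0,"ay": 0,"az": 0}
    - {"tx": 0,"ty": 0,"tz": 0,"ax": 0,"ay": 0,"az": 0}

```text
clock: 5.5
tcp_pos: [0.5495, 0.158, 0.0267]
orientation: [-1.2, 1.219, 1.207]
contact_force: [-9.2, 0.1, 6.8]
grip_width: 0.0002
```

Emit:
servo_tool:
  steps:
    - {"tx": 0,"ty": -0.03,"tz": 0,"ax": 0,"ay": 0,"az": 0}
    - {"tx": 0,"ty": -0.03,"tz": 0,"ax": 0,"ay": 0,"az": 0}
    - {"tx": 0,"ty": 0,"tz": 0,"ax": 0,"ay": 0,"az": 0}

```text
clock: 5.88
tcp_pos: [0.5495, 0.1579, 0.0262]
orientation: [-1.199, 1.223, 1.212]
contact_force: [-16.7, -0.2, 11.8]
grip_width: 0.0001
```

Contact force has risen to about 17 N with the TCP stopped at 0.5495, so the block is home. I'll back off, rise, and work out the lever path.

Emit:
servo_tool:
  steps:
    - {"tx": 0,"ty": 0.1,"tz": 0,"ax": 0,"ay": 0,"az": 0}
    - {"tx": 0,"ty": 0.2,"tz": 0,"ax": 0,"ay": 0,"az": 0}
    - {"tx": 0,"ty": 0.5,"tz": 0,"ax": 0,"ay": 0,"az": 0}
    - {"tx": -0.9,"ty": 0,"tz": 0,"ax": 0,"ay": 0,"az": 0}
    - {"tx": -0.9,"ty": 0,"tz": 0,"ax": 0,"ay": 0,"az": 0}
    - {"tx": -0.2,"ty": 0,"tz": 0,"ax": 0,"ay": 0,"az": 0}
    - {"tx": 0,"ty": 0,"tz": 0,"ax": 0,"ay": 0,"az": 0}

```text
clock: 6.75
tcp_pos: [0.5163, 0.1585, 0.1278]
orientation: [-1.202, 1.212, 1.201]
contact_force: [-0.2, -0.7, 0.1]
grip_width: -0.0001
```

```bash
cat > plan.py <<'E'
from h import *
s=np.load('s.npy');o=r.get_obs();print(o['clock'],W2S(o['tcp_pos'],s).round(4))
R=Ro.from_rotvec(o['orientation']).as_matrix()
P=np.array([.065,-.075])
def fin(phi,rad,off):
    a=-1.309-phi;d=np.array([np.cos(a),np.sin(a)]);return P+rad*d+off*np.array([-d[1],d[0]])
def go(a,b): return (R.T@(S2W(b,s)-S2W(a,s))/.05).round(3)
E
python3 - <<'E'
from plan import *
cur=W2S(o['tcp_pos'],s); st=np.array([*fin(.12,.082,.050),cur[2]]);print('start',st,'move units',go(cur,st))
pts=[np.array([*fin(p,.082,.021),.04]) for p in np.arange(.12,1.71,.12)]
print('first',go(np.array([*st[:2],.04]),pts[0]))
for a,b,p in zip(pts,pts[1:],np.arange(.24,2,.12)):print(round(p,2),b.round(3),go(a,b))
cv2.imwrite('pics/t3.png',cv2.resize(r.grab_frame('top')[165:305,185:335,::-1],None,fx=4,fy=4,interpolation=2))
E
```

```text
6.75 [-0.0131  0.0501  0.1278]
start [ 0.12608656 -0.14911094  0.12779608] move units [ 1.000e-03 -2.783e+00 -3.985e+00]
first [-0.001  0.574 -0.082]
0.24 [ 0.088 -0.157  0.04 ] [-0.     0.192 -0.066]
0.36 [ 0.078 -0.159  0.04 ] [-0.     0.198 -0.043]
0.48 [ 0.068 -0.16   0.04 ] [-0.     0.202 -0.019]
0.6 [ 0.058 -0.159  0.04 ] [-0.     0.203  0.006]
0.72 [ 0.048 -0.158  0.04 ] [-0.     0.201  0.03 ]
0.84 [ 0.038 -0.155  0.04 ] [-0.     0.196  0.054]
0.96 [ 0.028 -0.151  0.04 ] [-0.     0.188  0.077]
1.08 [ 0.02  -0.146  0.04 ] [-0.     0.177  0.099]
1.2 [ 0.011 -0.14   0.04 ] [-0.     0.164  0.119]
1.32 [ 0.004 -0.134  0.04 ] [-0.     0.149  0.138]
1.44 [-0.003 -0.126  0.04 ] [-0.     0.131  0.155]
1.56 [-0.008 -0.117  0.04 ] [-0.     0.112  0.169]
1.68 [-0.013 -0.108  0.04 ] [-0.     0.091  0.182]
```

View pics/t3.png

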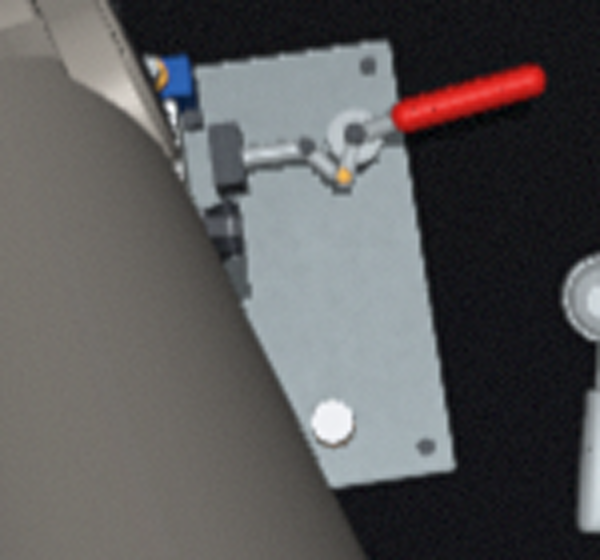

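The arm hides the block in this view, and the lever is unmoved. I'll go over to the lever's far side and take the block check from there.

Emit:
servo_tool:
  steps:
    - {"tx": 0,"ty": -0.557,"tz": -0.797,"ax": 0,"ay": 0,"az": 0}
    - {"tx": 0,"ty": -0.557,"tz": -0.797,"ax": 0,"ay": 0,"az": 0}
    - {"tx": 0,"ty": -0.557,"tz": -0.797,"ax": 0,"ay": 0,"az": 0}
    - {"tx": 0,"ty": -0.557,"tz": -0.797,"ax": 0,"ay": 0,"az": 0}
    - {"tx": 0,"ty": -0.557,"tz": -0.797,"ax": 0,"ay": 0,"az": 0}
    - {"tx": 0,"ty": 0,"tz": 0,"ax": 0,"ay": 0,"az": 0}

```text
clock: 7.55
tcp_pos: [0.6535, -0.0477, 0.1252]
orientation: [-1.199, 1.22, 1.197]
contact_force: [0.0, 0.5, 0.2]
grip_width: -0.0002
```

Run:
```python
from plan import *
a=cv2.resize(r.grab_frame('top')[165:305,185:335,::-1],None,fx=2.6,fy=2.6,interpolation=2)
b=cv2.resize(r.grab_frame('side')[170:310,180:330,::-1],None,fx=2.6,fy=2.6,interpolation=2)
cv2.imwrite('pics/t4.png',np.hstack([a,b]))
```

```text
7.55 [ 0.1261 -0.1548  0.1252]
```

View pics/t4.png

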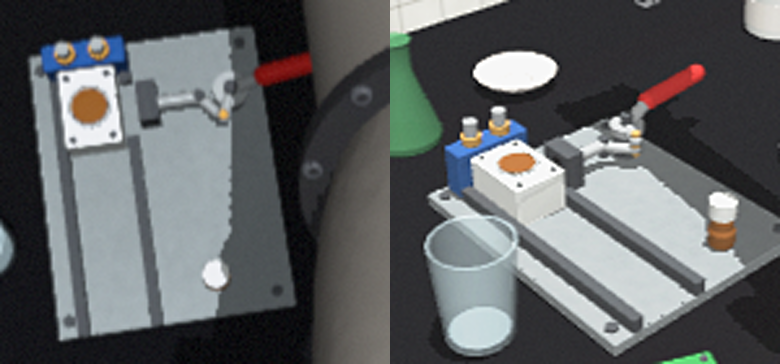

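Both views show the block home against the blue manifold (top (90,105), side (515,175)) with the lever open. I'll descend beside the handle and start pushing.

Emit:
servo_tool:
  steps:
    - {"tx": 0.6,"ty": 0,"tz": 0,"ax": 0,"ay": 0,"az": 0}
    - {"tx": 0.6,"ty": 0,"tz": 0,"ax": 0,"ay": 0,"az": 0}
    - {"tx": 0.5,"ty": 0,"tz": 0,"ax": 0,"ay": 0,"az": 0}
    - {"tx": 0,"ty": 0,"tz": 0,"ax": 0,"ay": 0,"az": 0}
    - {"tx": 0,"ty": 0.2,"tz": 0,"ax": 0,"ay": 0,"az": 0}
    - {"tx": 0,"ty": 0.2,"tz": 0,"ax": 0,"ay": 0,"az": 0}
    - {"tx": 0,"ty": 0.17,"tz": -0.08,"ax": 0,"ay": 0,"az": 0}
    - {"tx": 0,"ty": 0.19,"tz": -0.07,"ax": 0,"ay": 0,"az": 0}
    - {"tx": 0,"ty": 0.2,"tz": -0.04,"ax": 0,"ay": 0,"az": 0}
    - {"tx": 0,"ty": 0,"tz": 0,"ax": 0,"ay": 0,"az": 0}

```text
clock: 8.9
tcp_pos: [0.6041, -0.0518, 0.0423]
orientation: [-1.201, 1.215, 1.202]
contact_force: [0.5, -0.1, -0.3]
grip_width: 0.0002
```

Run:
```python
from plan import *
a=cv2.resize(r.grab_frame('side')[170:310,180:350,::-1],None,fx=4,fy=4,interpolation=2)
cv2.imwrite('pics/s5.png',a)
```

```text
8.9 [ 0.0767 -0.1594  0.0423]
```

View pics/s5.png

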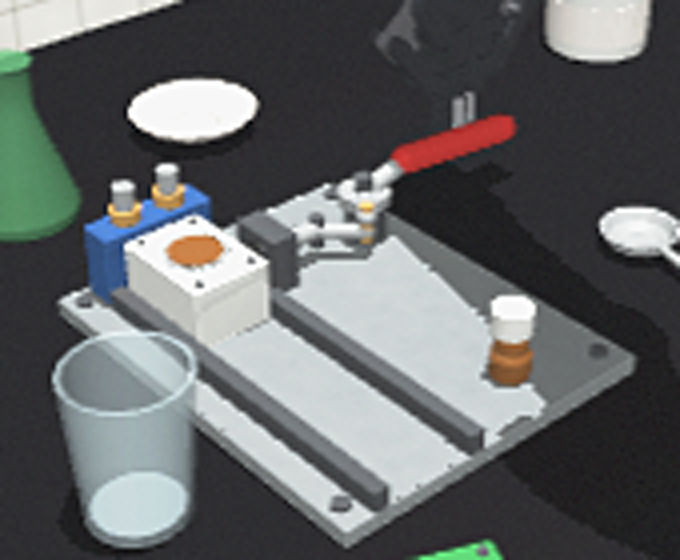

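The fingers (465,110) are behind the red handle, which has swung a little. I'll continue round the arc.

Emit:
servo_tool:
  steps:
    - {"tx": 0,"ty": 0.2,"tz": -0.02,"ax": 0,"ay": 0,"az": 0}
    - {"tx": 0,"ty": 0.2,"tz": 0.01,"ax": 0,"ay": 0,"az": 0}
    - {"tx": 0,"ty": 0.2,"tz": 0.03,"ax": 0,"ay": 0,"az": 0}
    - {"tx": 0,"ty": 0.2,"tz": 0.05,"ax": 0,"ay": 0,"az": 0}
    - {"tx": 0,"ty": 0.19,"tz": 0.08,"ax": 0,"ay": 0,"az": 0}
    - {"tx": 0,"ty": 0.18,"tz": 0.1,"ax": 0,"ay": 0,"az": 0}

```text
clock: 9.7
tcp_pos: [0.5473, -0.0381, 0.0428]
orientation: [-1.203, 1.212, 1.2]
contact_force: [3.3, -0.8, 0.6]
grip_width: -0.0001
```

Emit:
servo_tool:
  steps:
    - {"tx": 0,"ty": 0.16,"tz": 0.12,"ax": 0,"ay": 0,"az": 0}
    - {"tx": 0,"ty": 0.15,"tz": 0.14,"ax": 0,"ay": 0,"az": 0}
    - {"tx": 0,"ty": 0.13,"tz": 0.15,"ax": 0,"ay": 0,"az": 0}

```text
clock: 10.07
tcp_pos: [0.523, -0.0167, 0.0418]
orientation: [-1.201, 1.215, 1.205]
contact_force: [0.4, -0.0, -0.5]
grip_width: 0.0001
```

Emit:
servo_tool:
  steps:
    - {"tx": 0,"ty": 0.1,"tz": 0.17,"ax": 0,"ay": 0,"az": 0}
    - {"tx": 0,"ty": 0.05,"tz": 0.1,"ax": 0,"ay": 0,"az": 0}
    - {"tx": 0,"ty": 0,"tz": 0,"ax": 0,"ay": 0,"az": 0}

```text
clock: 10.45
tcp_pos: [0.5175, -0.0033, 0.0423]
orientation: [-1.203, 1.213, 1.203]
contact_force: [-0.7, 1.0, 0.3]
grip_width: -0.0004
```

Run:
```python
from plan import *
a=cv2.resize(r.grab_frame('side')[170:310,180:350,::-1],None,fx=4,fy=4,interpolation=2)
cv2.imwrite('pics/s6.png',a)
```

```text
10.45 [-0.0104 -0.1117  0.0423]
```

View pics/s6.png

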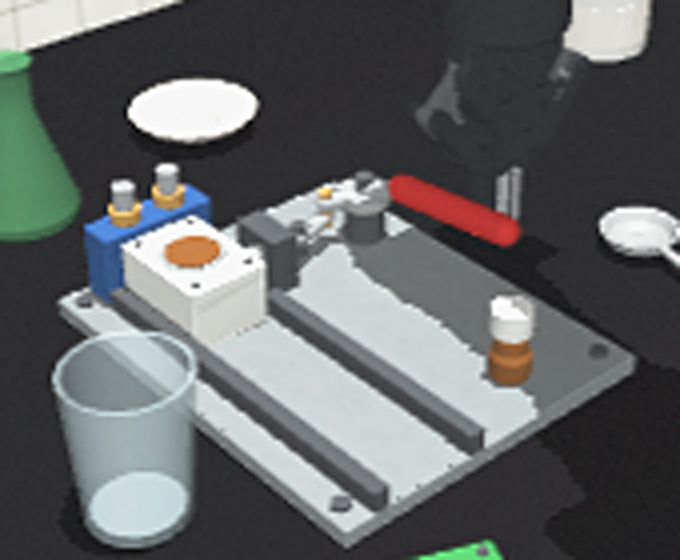

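The lever now points along −x (handle tip at (510,235)), clear of the fingers, so it looks snapped. I'll withdraw and measure the angle.

Emit:
servo_tool:
  steps:
    - {"tx": 0,"ty": 0.1,"tz": -0.3,"ax": 0,"ay": 0,"az": 0}
    - {"tx": 0,"ty": 0,"tz": -0.5,"ax": 0,"ay": 0,"az": 0}
    - {"tx": -0.9,"ty": 0,"tz": -0.2,"ax": 0,"ay": 0,"az": 0}
    - {"tx": -0.9,"ty": 0,"tz": 0,"ax": 0,"ay": 0,"az": 0}
    - {"tx": -0.8,"ty": 0,"tz": -0.6,"ax": 0,"ay": 0,"az": 0}
    - {"tx": 0,"ty": 0,"tz": -1,"ax": 0,"ay": 0,"az": 0}
    - {"tx": 0,"ty": 0,"tz": -1,"ax": 0,"ay": 0,"az": 0}
    - {"tx": 0,"ty": 0,"tz": -1,"ax": 0,"ay": 0,"az": 0}
    - {"tx": 0,"ty": 0,"tz": 0,"ax": 0,"ay": 0,"az": 0}
    - {"tx": 0,"ty": 0,"tz": 0,"ax": 0,"ay": 0,"az": 0}

```text
clock: 11.75
tcp_pos: [0.5096, -0.2343, 0.172]
orientation: [-1.2, 1.214, 1.202]
contact_force: [0.2, 1.4, -0.2]
grip_width: 0.0001
```

Run:
```python
from plan import *
i=r.grab_frame('top');c=i[165:305,185:335].astype(int)
m=((c[...,0]>120)&(c[...,1]<70)&(c[...,2]<70));v,u=np.nonzero(m);print(m.sum())
if m.sum():
    W=np.array([W2S(ray('top',(a+185,b+165),.06),s)[:2] for a,b in zip(u,v)])
    d=W.mean(0)-P;ax=np.linalg.svd(W-W.mean(0))[2][0];print('centroid angle',-1.309-(np.arctan2(d[1],d[0])-(2*np.pi if d[1]>0 else 0)),'axis',ax,-1.309-(-np.pi+np.arctan(ax[1]/ax[0])),W.min(0),W.max(0))
cv2.imwrite('pics/t7.png',cv2.resize(i[165:305,185:335,::-1],None,fx=4,fy=4,interpolation=2))
```

```text
11.75 [-0.016  -0.3428  0.172 ]
272
centroid angle 1.6869748330428596 axis [-0.9887433  -0.14962178] 1.6824069161613762 [-0.04665734 -0.09797735] [ 0.0426287  -0.07197822]
```

View pics/t7.png

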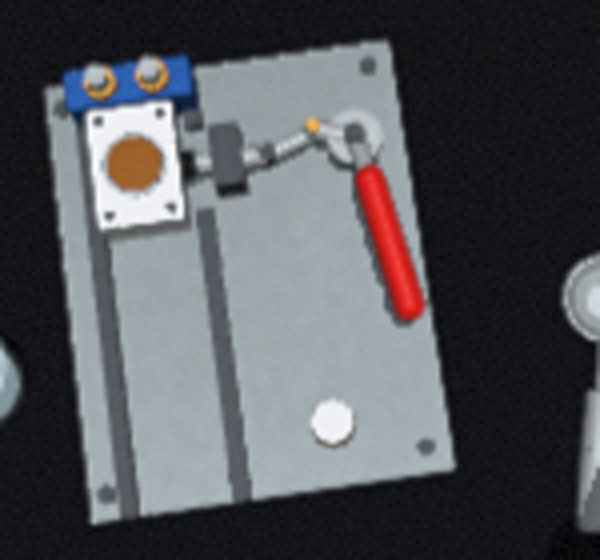

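The lever measures 1.68 rad (locked), the pad is pressing on the block, the block is home, and the vial and spoon stand where they were. I'm handing in.

```bash
python3 -c "
from bench import r
print(r.hand_in())"
```

```text
the job is handed in; nothing more can be done
None
```

I pushed the block along its channel with the shut fingertips until it stopped against the manifold, at about 17 N. I then swung the red lever round past its dead point into lock, withdrew the hand and handed the job in at about 12 s.

- **Lever:** it measured 1.68 rad in the last top view, which is its locked stop.
- **Block:** it stood home against the blue manifold, with the pad touching its side. I could not measure the pad's force directly; I infer it from the lever being in lock.
- **Bystanders:** the vial and spoon had not moved in the last top view. The beaker, flask and dish looked unmoved in the side view just before I took the hand away. The bottle and tub were outside my last close-ups, so I did not check them again, but the hand never went near them below their tops.
- **Robot:** the hand was clear of everything, with no contact force beyond noise.

No check failed or disagreed.

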